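Load the trolley steamer from the tray

TASK

Raise the steamer's stiff lid to about 60 degrees and let go so that it stands there by itself, gather all the stray sweet potato chunks onto the tray with the one already there, then carry the loaded tray level over to the steamer and tip it so that every chunk slides in. Lay the tray back flat on its blue mat the way it lay before, shut the lid fully, and only after that slide the yellow heat grip along its track to the red pointer. Leave the mortar, bowls, chopstick holder, spatula, spice jar and dish where they are.

Things in the scene. Friction and masses are not known exactly. Their poses are not given: they have to be found in the camera images.
- steamer: open steel box of the steamer, fixed; outside 180 (its x) x 220 (its y) x 100 mm high, walls and floor 5 mm. Origin: centre of its underside, on the table. Its front is its -x side (towards the tray), the lid hinge runs along the top of its +x side; thin black carrying handles on its y sides are looks only
- lid (a joint): angle of the steamer's lid in rad: 0 shut (as it starts), grows as the front edge rises, stop at 1.75. The hinge has dry friction of 0.45 N m, so the lid stays where it is left (about 3 N at the tab moves it). Aluminium lid, 180 x 220 x 8 mm, 0.25 kg, on top of the box
- lid_tab (a point): grip point on the red tab that sticks out 54 mm in the lid's plane from the middle of its front edge; tab 24 mm wide (along the hinge), 12 mm thick. The point is 32 mm beyond the lid's front edge, 106 mm above the table when shut, 212 mm from the hinge axis. x points to the hinge, y along the hinge, z out of the lid's top
- lid_hinge (a point): middle of the lid's hinge axis, at the top of the steamer's +x side, 100 mm above the table; the axis runs along its y
- mat: blue mat lying flat, 250 (its x) x 190 mm, 1.5 mm thick, look only (the tray stands on the table level, z = 0). Origin: its centre. The tray starts centred on it with the tray's x along the mat's x
- tray: aluminium tray, loose, 0.25 kg: 210 (its x) x 150 (its y) mm, floor 4 mm thick, walls 22 mm high and 4 mm thick on its y sides and its rear (-x) side; the front (+x) side is open, for sliding pieces off. Origin: centre of its underside. A black handle stands on the rear wall (see tray_grip)
- tray_grip (a point): grip point of the tray's handle, a black flat plate 80 mm wide (tray's y), 12 mm thick, rising from the rear wall and leaning 30 degrees backwards (its up direction in the tray's frame: -0.5, 0, 0.866), top about 63 mm above the tray's underside. The point is at (-122, 0, 45) mm in the tray's frame, 20 mm below the handle's top edge along the handle; axes as the tray
- tray_lip (a point): middle of the lower front (open) edge of the tray, at (105, 0, 0) mm in the tray's frame; same axes as the tray
- chunk0: raw sweet potato chunk, orange with a purple skin patch on top, hard, loose, 0.06 kg, a block 60 (x) x 36 (y) x 30 (z) mm with rounded edges, origin at the centre of its underside. It starts on the rear half of the tray
- chunk1: raw sweet potato chunk, orange with a purple skin patch on top, hard, loose, 0.06 kg, a block 60 (x) x 36 (y) x 30 (z) mm with rounded edges, origin at the centre of its underside. Starts loose on the table beyond the tray; may be absent. It slides on the tray once that tilts by about 25 to 36 degrees
- chunk2: raw sweet potato chunk, orange with a purple skin patch on top, hard, loose, 0.06 kg, a block 60 (x) x 36 (y) x 30 (z) mm with rounded edges, origin at the centre of its underside. Starts loose on the table beyond the tray; may be absent. It slides on the tray once that tilts by about 25 to 36 degrees
- chunk3: raw sweet potato chunk, orange with a purple skin patch on top, hard, loose, 0.06 kg, a block 60 (x) x 36 (y) x 30 (z) mm with rounded edges, origin at the centre of its underside. Starts loose on the table beyond the tray; may be absent. It slides on the tray once that tilts by about 25 to 36 degrees
- chunk4: raw sweet potato chunk, orange with a purple skin patch on top, hard, loose, 0.06 kg, a block 60 (x) x 36 (y) x 30 (z) mm with rounded edges, origin at the centre of its underside. Starts loose on the table beyond the tray; may be absent. It slides on the tray once that tilts by about 25 to 36 degrees
- heat (a joint): position of the heat slider in m, 0 to 0.12, growing along the y axis of panel; dry friction about 1.5 N, stays where it is left
- heat_top (a point): centre of the top face of the yellow slider grip, about 66 mm above the table; the grip is 28 (x) x 20 (y, along the track) x 40 mm high below this point, and slides above a track base whose top is 26 mm above the table
- panel: black control panel with the slider, fixed, 110 (x) x 190 (y) x 12 mm; the track lies along its y through its middle. Origin: centre of its underside
- pointer: red pointer on the panel beside the track (on the panel's -x side), 18 mm above the table, look only; its frame's origin lies on the track's centre line level with the pointer's tip and its axes are the panel's, so the grip is at the pointer when its y in this frame is 0
- mortar: white ceramic mortar with a pestle in it, 124 mm across, 80 mm high; bystander, origin at its foot
- bowls: two stacked steel bowls, 160 mm across, 78 mm high; bystander, origin at their foot
- chopsticks: wooden chopstick holder, 75 mm square, 120 mm high, chopsticks to 200 mm; bystander, origin at its foot
- spatula: orange silicone spatula lying flat, 280 mm long; bystander, origin at its middle on the table
- spice_jar: spice jar, 56 mm across, 90 mm high; bystander, origin at its foot
- dish: small blue dish, 90 mm across, 30 mm high; bystander, origin at its foot
Mind the look-alikes: they are no part of the job. Leave any black or turquoise look-alike of the chunk3 alone.

How it is judged:
By the outcome, as a careful person would: the job done as asked, in the order asked, and still so for the second after the job is handed in, with the robot touching nothing.
Of chunk1, chunk2, chunk3, chunk4 only 2 to 4 are there at a start; the rules pass over those that are not, and their reading is None.
At some moment in a run one of chunk1, chunk2, chunk3, chunk4 may be knocked a few centimetres aside while the robot is not near it.
It also fails if it takes over 210 s, if anything falls off the work surface, if the arm or the gripper's body presses on something with over 40 N, if the wrist force passes 120 N, or if a joint passes its speed limit or range.

ROBOT

A 6-joint arm with a two-finger parallel gripper is mounted at the origin on the work surface. World frame = base frame: x ahead of the robot, y to its left, z up, the work surface at z = 0. Lengths are in m, angles in rad, forces in N, time in s.
With the tool pointing down it reaches from about 0.2 to 0.875 m from the base axis. Payload 3.4 kg.
Tool frame: the origin (TCP) lies between the finger pads; the fingertips stand 25 mm ahead of it and the grasp point (between the pads) lies 6 mm ahead of it (r.nose_length is the z of the fingertips in the tool frame, in m); z points along the fingers, x is the direction in which the jaws open and shut, and the axes are right-handed (so a half turn about z gives the same grasp; the last joint's range is limited). The gripper opens to 94 mm and grips with 3 to 60 N. Pads are 16 mm wide; open, the fingers measure 119 mm over their backs; the gripper's body (75 mm by 177 mm) begins 78 mm behind the grasp point.
Start: joints at [1.205, 0.276, 1.505, -0, 1.361, -0.121], TCP at [0.139, 0.558, 0.23] pointing down, gripper open.
Joint ranges: [-2.89, 2.89], [-0.75, 2.08], [0.22, 2.7], [-1.18, 4.32], [0.11, 2.71], [-2.7, 2.7]. Speed limits (rad/s): [2.57, 2.57, 3.14, 3.14, 3.14, 3.14].

INTERFACE

Orientations are given as a unit quaternion [w, x, y, z].
In Python, from plant import r, gripper_to, inverse_kinematics, vision, models, telemetry gives the robot as it stands. Calls block until the motion is done:
- r.move_to(position, orientation): joint-space move of the TCP to a pose.
- r.move_l(position, rot=None, vel=0.15, guard=None): straight line of the TCP; rot=None keeps the orientation; vel is the mean speed in m/s. With guard (N) it stops when the force on the tool has changed by that much, and returns True; else False.
- r.movej(angles): joint-space move.
- gripper_to(opening, f_grip=None): finger opening in m; f_grip is the grip in N (None keeps the last); returns when the fingers have stopped.
- r.hold(seconds).
- inverse_kinematics(position, orientation): joint angles nearest the present ones, or None.
- vision.snapshot(name): name is "scene" or "top" or "wrist"; returns the picture (400x640x3 uint8, red, green, blue); there is no depth.
- vision.get_calibration(name): a dict with "fx", "fy", "cx", "cy" (pixels), "position" and "orientation" of the camera in the world. Camera axes: x right, y down, z forward; pixel columns grow to the right and rows downward; lengths in m; the calibration is good to about 2 mm. A picture is of the moment at which its call begins: read the wrist's pose just before it. get_calibration takes no time and is no camera call; for the wrist camera it gives the pose at the moment of the call.
A pose or a line that the arm cannot do raises r.PlanningError and nothing moves.
- r.sign_off(): hands the job in, once; it reports no verdict.
Trained networks look in the newest picture that a camera, given by its name, has taken for a name from the list of things; names that differ only in an ending like _2 or _b are one class to them, and where a whole thing is asked for, a point or a joint stands for the part that bears it (a point fixed in the world has none). Each returns a list of dicts, best first, with "score" (0 to 1); they miss things now and then, are a little off and sometimes report something else, mostly with a low value. They report only what shows in the picture. A call takes as long as a camera call. They do not tell look-alikes from the thing itself.
- models.boxes_of(thing, camera): "at" ([x, y, z] in m, in world coordinates, good to about 4 mm: the middle of the surface that is visible of it).
- models.regions_of(thing, camera): "pixels" (400x640 bool, what is visible of it).
- models.mark_of(thing, camera): "at" ([x, y, z] in m, in world coordinates, good to about 4 mm: a listed point, or the origin of a listed thing).
Readings, each from a call of its own:
- telemetry.current_t(): time.
- telemetry.current_joints(): joint angles.
- telemetry.current_dq(): joint speeds.
- telemetry.current_joint_efforts(): joint torques, N m.
- telemetry.current_ee_pos(): TCP position.
- telemetry.current_tool_rot(): TCP orientation.
- telemetry.current_wrist_force(): force on the tool from outside, world axes, zero at the start.
- telemetry.current_torque(): the same for the moment, N m.
- telemetry.current_opening(): finger opening in m.
Only numpy, scipy, OpenCV 4.12 (cv2) and the standard library are available. Lean on these libraries where they do the work, as an engineer would, in place of code of your own. Each camera call takes 0.05 s, during which the arm holds its last target.

## Working session

There is one attempt and no reset: what is moved stays moved. The work goes in short steps, each a Python script; the robot and the scene stay as the last script left them, time stands still between calls to the robot, and variables do not carry over. Pictures are saved under pics/ and viewed, and the job is handed in when it is done.

```bash
ls; mkdir -p pics; cat > h.py <<'E'
import numpy as np, cv2
from plant import r, gripper_to, inverse_kinematics, vision, models, telemetry
from scipy.spatial.transform import Rotation as R
def snap(cam,fn):
    im=vision.snapshot(cam); cv2.imwrite('pics/'+fn,im[:,:,::-1]); return im
def q(Rm):
    x=R.from_matrix(Rm).as_quat(); return [x[3],x[0],x[1],x[2]]
def Rq(o): return R.from_quat([o[1],o[2],o[3],o[0]]).as_matrix()
def down(yaw):
    # tool z down, tool x along yaw
    x=np.array([np.cos(yaw),np.sin(yaw),0]);z=np.array([0,0,-1.]);return np.column_stack([x,np.cross(z,x),z])
def proj(p,cam,c=None):
    c=c or vision.get_calibration(cam);M=Rq(c['orientation']);v=M.T@(np.array(p)-c['position'])
    return np.array([c['fx']*v[0]/v[2]+c['cx'],c['fy']*v[1]/v[2]+c['cy']])
def ray(px,z,cam,c=None):
    c=c or vision.get_calibration(cam);M=Rq(c['orientation'])
    d=M@np.array([(px[0]-c['cx'])/c['fx'],(px[1]-c['cy'])/c['fy'],1.]);p=np.array(c['position'])
    return p+d*(z-p[2])/d[2]
E
python3 - <<'E'
from h import *
print(telemetry.current_t())
for c in ['scene','top','wrist']:
    snap(c,c+'0.png'); k=vision.get_calibration(c); print(c,np.round(k['position'],3),np.round(k['orientation'],3),k['fx'])
for cam in ['top','scene']:
  for n in ['steamer','lid_tab','lid_hinge','mat','tray','tray_grip','tray_lip','chunk0','heat_top','panel','pointer','mortar','bowls','chopsticks','spatula','spice_jar','dish']:
    print(cam,n,[(np.round(d['at'],3).tolist(),round(d['score'],2)) for d in models.mark_of(n,cam)])
print(telemetry.current_t())
E
```

```text
pics
0.0
scene [ 1.051 -0.27   0.882] [-0.256  0.785  0.538 -0.168] 363.61015107505085
top [ 0.269 -0.038  1.409] [ 0.062 -0.697  0.71  -0.072] 480.26157404983496
wrist [0.065 0.576 0.383] [0.106 0.781 0.61  0.081] 281.63338971635017
top steamer [([0.511, 0.317, 0.005], 0.89)]
top lid_tab [([0.482, 0.198, 0.107], 0.97)]
top lid_hinge [([0.512, -0.368, 0.068], 0.17)]
top mat []
top tray [([0.457, -0.082, -0.003], 0.81), ([0.65, -0.029, 0.001], 0.54)]
top tray_grip [([0.442, -0.204, 0.049], 0.94)]
top tray_lip [([0.461, 0.018, -0.002], 0.78), ([0.627, -0.289, -0.002], 0.56)]
top chunk0 [([0.455, -0.139, 0.003], 0.82), ([0.63, -0.29, -0.003], 0.82), ([0.286, -0.326, -0.002], 0.82), ([0.273, -0.204, 0.003], 0.61), ([0.374, -0.513, 0.002], 0.58), ([0.487, -0.506, 0.0], 0.53), ([0.65, -0.029, -0.0], 0.51)]
top heat_top [([0.511, -0.366, 0.068], 0.67), ([0.48, 0.196, 0.106], 0.17)]
top panel [([0.479, -0.366, -0.003], 0.89)]
top pointer []
top mortar [([0.774, -0.058, -0.0], 0.77)]
top bowls [([0.805, 0.11, -0.004], 0.63)]
top chopsticks [([0.711, 0.304, -0.0], 0.86), ([0.458, -0.141, 0.003
[... 641 characters left out ...]
([0.272, -0.201, -0.003], 0.64), ([0.29, -0.323, -0.004], 0.63), ([0.642, -0.028, 0.003], 0.58)]
scene heat_top [([0.511, -0.375, 0.067], 0.59)]
scene panel [([0.48, -0.37, -0.002], 0.77)]
scene pointer [([0.487, 0.198, 0.107], 0.43)]
scene mortar [([0.777, -0.056, 0.0], 0.85), ([0.709, 0.303, -0.002], 0.28)]
scene bowls [([0.484, 0.199, 0.106], 0.35), ([0.462, 0.022, 0.004], 0.33), ([0.509, 0.315, 0.0], 0.24)]
scene chopsticks [([0.713, 0.302, -0.002], 0.95), ([0.465, 0.02, 0.0], 0.3)]
scene spatula [([0.749, -0.282, 0.001], 0.65), ([0.48, -0.37, -0.004], 0.43)]
scene spice_jar [([0.701, 0.216, -0.003], 0.86), ([0.457, -0.136, 0.005], 0.41)]
scene dish [([0.642, -0.448, -0.002], 0.71)]
1.85
```

View pics/top0.png

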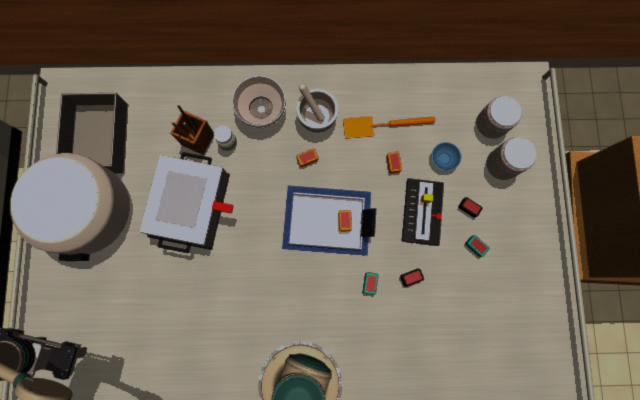

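View pics/scene0.png

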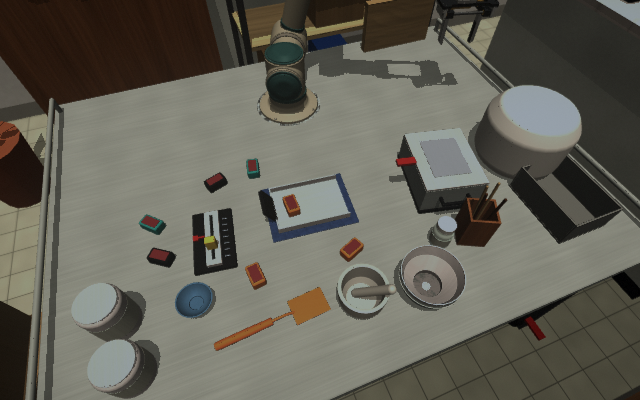

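View pics/wrist0.png

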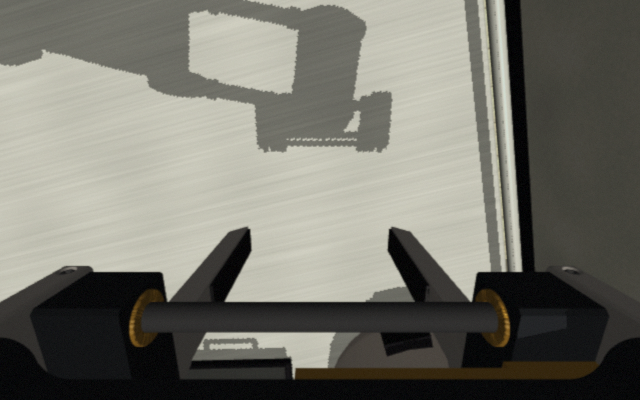

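The top picture shows the orange strays at (307,158) and (394,162) and chunk0 on the tray at (345,221). The black pieces at (471,207) and (412,278) and the turquoise ones at (477,246) and (371,284) are look-alikes, so I'll leave them. Next I'll refine the yaw angles.

```bash
python3 - <<'E'
from h import *
im=snap('top','top1.png')
cv2.imwrite('pics/z1.png',cv2.resize(im[140:262,130:260,::-1],None,fx=5,fy=4.9,interpolation=cv2.INTER_CUBIC))
cv2.imwrite('pics/z2.png',cv2.resize(im[140:260,275:450,::-1],None,fx=4.5,fy=4.5,interpolation=cv2.INTER_CUBIC))
def rect(mask,z):
    ys,xs=np.nonzero(mask)
    P=np.array([ray((x,y),z,'top')[:2] for x,y in zip(xs,ys)],np.float32)
    (c,s,a)=cv2.minAreaRect(P); return np.round(c,4),np.round(s,3),round(a,1)
for n,z in [('chunk0',0.03),('panel',0.012),('tray',0.01),('steamer',0.1),('mat',0.0)]:
    for d in models.regions_of(n,'top'):
        if d['score']>0.4: print(n,round(d['score'],2),rect(d['pixels'],z))
# tray inner/mat: blue
hsv=cv2.cvtColor(im,cv2.COLOR_RGB2HSV)
m=cv2.inRange(hsv,(105,120,40),(125,255,200)); m[:,:280]=0;m[:,378:]=0;m[:180]=0;m[260:]=0
print('mat',rect(m,0.0))
E
```

```text
chunk0 0.67 (array([ 0.6241, -0.2899]), array([0.038, 0.058]), 89.1)
chunk0 0.63 (array([ 0.6456, -0.0312]), array([0.043, 0.063]), 20.2)
chunk0 0.6 (array([ 0.4548, -0.1379]), array([0.035, 0.059]), 88.4)
chunk0 0.59 (array([ 0.2743, -0.2025]), array([0.035, 0.056]), 81.1)
chunk0 0.56 (array([ 0.4869, -0.5037]), array([0.063, 0.042]), 56.9)
chunk0 0.53 (array([ 0.3739, -0.5144]), array([0.069, 0.043]), 50.8)
chunk0 0.52 (array([ 0.2886, -0.3231]), array([0.037, 0.061]), 19.0)
panel 0.91 (array([ 0.4814, -0.3701]), array([0.114, 0.193]), 82.0)Traceback (most recent call last):
  File "<stdin>", line 11, in <module>
  File "<stdin>", line 7, in rect
  File "h.py", line 16, in ray
    c=c or vision.get_calibration(cam);M=Rq(c['orientation'])
           ~~~~~~~~~~~~~~~~~~~~~~^^^^^
ValueError: time passes only in moves, steps and waits
```

View pics/z1.png

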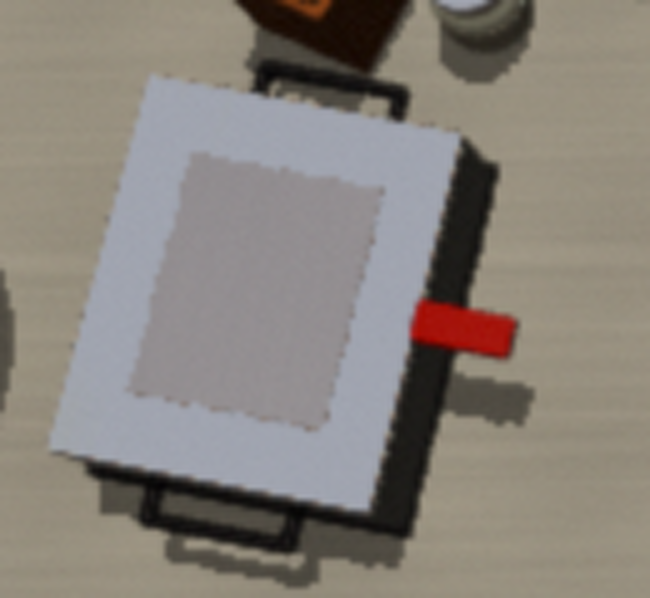

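View pics/z2.png

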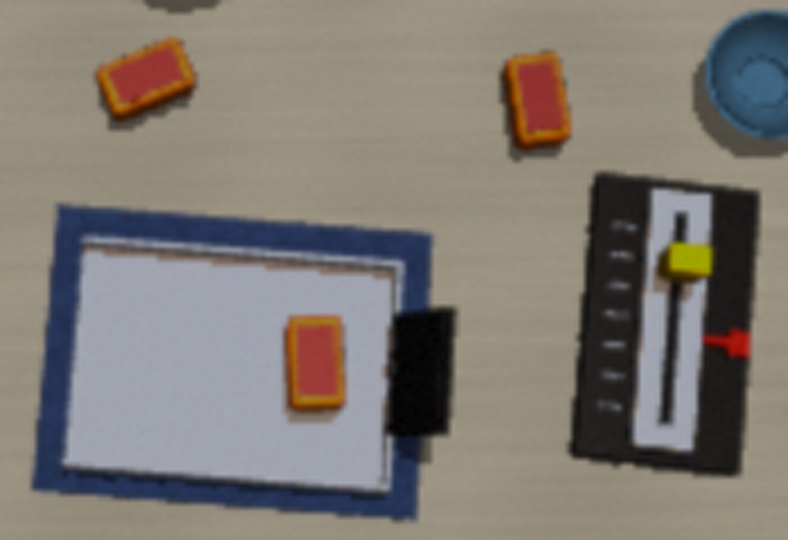

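```bash
python3 - <<'E'
from h import *
c=vision.get_calibration('top')
def P(l,z,s,o): return np.array([ray((x/s[0]+o[0],y/s[1]+o[1]),z,'top',c)[:2] for x,y in l])
L=P([(150,75),(460,135),(372,510),(50,450)],.108,(5,4.9),(130,140))
print('lid',L.round(4).tolist(),L.mean(0)); 
def ang(v): return np.degrees(np.arctan2(v[1],v[0])).round(1)
print(np.linalg.norm(L[0]-L[1]),np.linalg.norm(L[1]-L[2]),'x yaw',ang(L[0]-L[1]),ang(L[3]-L[2]),'y+90',ang(L[0]-L[3])+90,ang(L[1]-L[2])+90)
s=(4.5,4.5);o=(275,140)
M=P([(60,207),(432,235),(416,518),(34,488)],0.001,s,o);print('mat',M.mean(0),'yaw',ang(M[0]-M[1]),ang(M[3]-M[2]),ang(M[0]-M[3])+90,ang(M[1]-M[2])+90,np.linalg.norm(M[0]-M[1]),np.linalg.norm(M[1]-M[2]))
T=P([(82,237),(404,262),(388,492),(63,467)],0.022,s,o);print('tray',T.mean(0),'yaw',ang(T[0]-T[1]),ang(T[3]-T[2]))
N=P([(598,173),(760,192),(740,474),(571,456)],0.012,s,o);print('panel',N.mean(0),'yaw',ang(N[0]-N[1]),ang(N[3]-N[2]),ang(N[3]-N[0])-90,ang(N[2]-N[1])-90)
print('ptr tip',P([(705,340)],.018,s,o),'slider',P([(690,257)],.066,s,o))
print('track',P([(681,213),(665,422)],.026,s,o))
# IK test of lid arc
H=np.array([.529,.404,.1]);yaw=np.radians(77.5);u=np.array([np.cos(yaw),np.sin(yaw),0]);v=np.array([-u[1],u[0],0]);z=np.array([0,0,1.])
for a0 in (20,35,50):
  out=[]
  for th in range(0,70,10):
    t=np.radians(th);e=-np.cos(t)*u+np.sin(t)*z;n=np.cos(t)*z+np.sin(t)*u  # e: hinge->tab
    g=H+.212*e+.006*n
    a=np.radians(a0+th);tz=np.cos(a)*u-np.sin(a)*z
    for sg in (1,-1):
      X=sg*v;Rm=np.column_stack([X,np.cross(tz,X),tz])
      k=inverse_kinematics(g-.006*tz,q(Rm)); out.append(None if k is None else np.round(k,2).tolist())
  print(a0);[print(x) for x in out]
E
```

```text
lid [[0.6352, 0.3788], [0.5972, 0.2056], [0.3855, 0.2491], [0.4218, 0.4237]] [0.50993169 0.31429076]
0.17736985333360453 0.21611796359770047 x yaw 77.6 78.3 y+90 78.1 78.4
mat [ 0.45941286 -0.08780313] yaw 84.6 84.5 84.4 84.5 0.2480088557366612 0.1875119277509376
tray [ 0.45457345 -0.08619239] yaw 84.5 84.6
panel [ 0.47818624 -0.37097618] yaw 82.2 82.9 81.5 82.1
ptr tip [[ 0.46499208 -0.39340357]] slider [[ 0.511433   -0.37503731]]
track [[ 0.54803964 -0.38099854]
 [ 0.41114556 -0.36215103]]
20
[-0.5, 0.61, 2.23, 1.2, 1.32, 1.87]
[-0.5, 0.61, 2.23, 1.2, 1.32, -1.27]
[-0.43, 0.4, 2.17, 1.11, 1.24, 2.16]
[-0.43, 0.4, 2.17, 1.11, 1.24, -0.98]
[-0.32, 0.25, 2.07, 0.97, 1.18, 2.48]
[-0.32, 0.25, 2.07, 0.97, 1.18, -0.66]
None
[-0.17, 0.16, 1.94, 0.78, 1.15, -0.32]
None
[-0.0, 0.12, 1.79, 0.56, 1.17, 0.01]
None
[0.17, 0.15, 1.63, 0.34, 1.25, 0.3]
[0.33, 0.21, 1.46, 0.15, 1.39, -2.61]
[0.33, 0.21, 1.46, 0.15, 1.39, 0.53]
35
[-0.4, 0.42, 2.18, 1.09, 1.14, 2.16]
[-0.4, 0.42, 2.18, 1.09, 1.14, -0.98]
[-0.29, 0.27, 2.08, 0.92, 1.09, 2.5]
[-0.29, 0.27, 2.08, 0.92, 1.09, -0.64]
None
[-0.15, 0.18, 1.95, 0.7, 1.08, -0.3]
None
[0.01, 0.14, 1.81, 0.47, 1.13, 0.04]
None
[0.18, 0.16, 1.65, 0.26, 1.24, 0.32]
[0.33, 0.22, 1.48, 0.08, 1.39, -2.6]
[0.33, 0.22, 1.48, 0.08, 1.39, 0.54]
[0.47, 0.31, 1.31, -0.07, 1.58, -2.45]
[0.47, 0.31, 1.31, -0.07, 1.58, 0.69]
50
[-0.24, 0.3, 2.09, 0.88, 0.99, 2.53]
[-0.24, 0.3, 2.09, 0.88, 0.99, -0.62]
None
[-0.11, 0.2, 1.97, 0.63, 1.0, -0.25]
None
[0.04, 0.17, 1.83, 0.38, 1.08, 0.08]
None
[0.19, 0.18, 1.68, 0.17, 1.21, 0.36]
[0.34, 0.24, 1.52, 0.0, 1.39, -2.58]
[0.34, 0.24, 1.52, 0.0, 1.39, 0.56]
[0.47, 0.32, 1.35, -0.13, 1.58, -2.45]
[0.47, 0.32, 1.35, -0.13, 1.58, 0.69]
[0.58, 0.43, 1.17, -0.25, 1.79, -2.37]
[0.58, 0.43, 1.17, -0.25, 1.79, 0.77]
```

```bash
cat >> h.py <<'E'
H=np.array([.5285,.4042,.1]);YS=np.radians(78.0)
u=np.array([np.cos(YS),np.sin(YS),0]);v=np.array([-u[1],u[0],0]);Z=np.array([0,0,1.])
def lidpose(th,a0,back=0.0,off=0.0):
    t=np.radians(th);e=-np.cos(t)*u+np.sin(t)*Z;n=np.cos(t)*Z+np.sin(t)*u
    g=H+.212*e+(.006+off)*n
    a=np.radians(a0+th);tz=np.cos(a)*u-np.sin(a)*Z
    X=-v;Rm=np.column_stack([X,np.cross(tz,X),tz])
    return g-(.006+back)*tz,q(Rm)
def st(msg=''):
    print(msg,'t',round(telemetry.current_t(),2),'p',np.round(telemetry.current_ee_pos(),3),'F',np.round(telemetry.current_wrist_force(),1),'op',round(telemetry.current_opening(),4))
E
python3 - <<'E'
from h import *
p=telemetry.current_ee_pos();r.move_l([p[0],p[1],.35],vel=.3)
gripper_to(.06,20)
p,o=lidpose(0,35,.10);p=p+np.array([0,0,.15]);r.move_to(p,o);st()
p,o=lidpose(0,35,.10);r.move_l(p,o,vel=.2);st()
snap('wrist','w1.png');snap('scene','s1.png')
for d in models.mark_of('lid_tab','wrist'): print(np.round(d['at'],3),d['score'])
print(proj(lidpose(0,35)[0],'wrist'))
E
```

```text
t 5.23 p [0.466 0.112 0.317] F [ 0.  -0.9 -0.9] op 0.0601
 t 6.13 p [0.467 0.112 0.167] F [ 0.2 -0.1 -0.3] op 0.0601
[0.484 0.194 0.11 ] 0.78
[318.61310577 207.0918379 ]
```

View pics/w1.png

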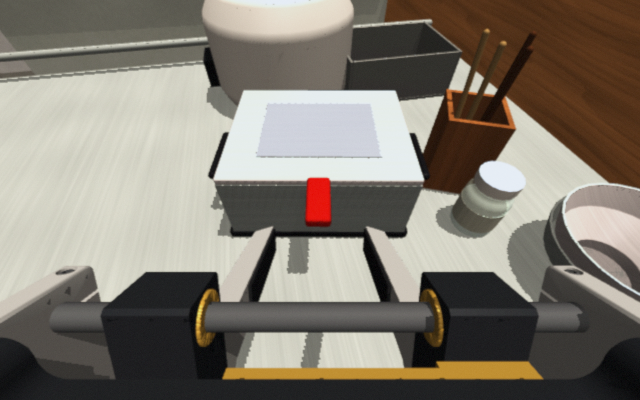

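The red tab at (318,202) is centred between the fingers. I'll grip it and raise the lid.

```bash
python3 - <<'E'
from h import *
p,o=lidpose(0,35);print(r.move_l(p,o,vel=.12,guard=15));st('at')
gripper_to(.0,25);st('grip')
for th in range(6,61,6):
    p,o=lidpose(th,35);r.move_l(p,o,vel=.12)
    if th%12==0: st(th)
r.hold(.2);gripper_to(.06);st('rel')
p,o=lidpose(60,35,.10);r.move_l(p,o,vel=.2)
snap('scene','s2.png');snap('top','t2.png')
for c in('scene','top'):
  for d in models.mark_of('lid_tab',c): 
    a=np.array(d['at']);print(c,np.round(a,3),round(d['score'],2),'ang',np.degrees(np.arctan2(a[2]-.1,(H-a)@u)))
E
```

```text
False
at t 7.27 p [0.484 0.192 0.11 ] F [-0.3 -0.5 -0.3] op 0.0603
grip t 7.92 p [0.483 0.192 0.109] F [-3.3 -4.1  3. ] op 0.0236
12 t 8.6 p [0.484 0.199 0.155] F [-4.  -5.   2.3] op 0.024
24 t 9.28 p [0.487 0.214 0.197] F [-3.5 -5.4  2.8] op 0.024
36 t 9.97 p [0.493 0.238 0.235] F [-3.1 -3.6  5.1] op 0.024
48 t 10.65 p [0.499 0.269 0.267] F [-0.9 -3.   4.7] op 0.0235
60 t 11.33 p [0.507 0.306 0.293] F [-1.5 -1.8  4.9] op 0.0237
rel t 12.27 p [0.508 0.306 0.293] F [-0.1 -0.3 -0.6] op 0.0601
scene [0.507 0.303 0.286] 0.85 ang 61.014352784002824
scene [ 0.512 -0.376  0.068] 0.66 ang -2.4219388325879563
top [0.505 0.302 0.282] 0.74 ang 59.90717756668272
```

View pics/s2.png

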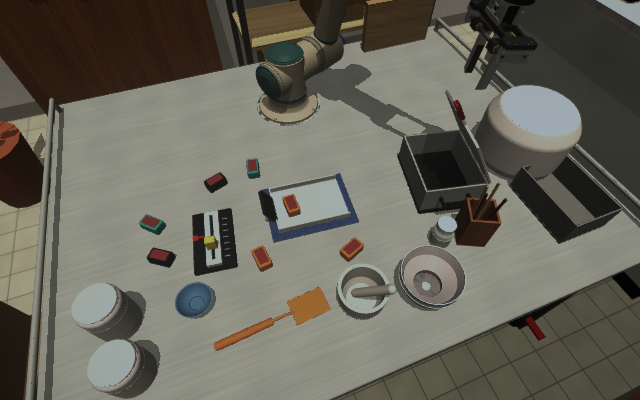

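The lid stands at about 60° by itself, with the tab at (459,108). The right-hand stray has been knocked from (256,275) to (262,258). I'll locate both strays again and pick them up.

```bash
cat >> h.py <<'E'
TC=np.array([.455,-.085,0]);YT=np.radians(84.5)
t_=np.array([np.cos(YT),np.sin(YT),0]);s_=np.array([-t_[1],t_[0],0])
def tp(x,y,z=0): return TC+x*t_+y*s_+z*Z
def chunks(fn=None):
    im=vision.snapshot('top'); 
    if fn: cv2.imwrite('pics/'+fn,im[:,:,::-1])
    c=vision.get_calibration('top');hsv=cv2.cvtColor(im,cv2.COLOR_RGB2HSV);out=[]
    for d in models.regions_of('chunk0','top'):
        if d['score']<.3: continue
        m=d['pixels'];ys,xs=np.nonzero(m)
        org=np.mean((hsv[m][:,0]>7)&(hsv[m][:,0]<25)&(hsv[m][:,1]>140)&(hsv[m][:,2]>70))
        P=np.array([ray((x,y),.022,'top',c)[:2] for x,y in zip(xs,ys)],np.float32)
        cc,s,a=cv2.minAreaRect(P);a=a if s[0]>s[1] else a+90
        out.append((cc,s,a%180,org,d['score']))
    return out
def yawnear(p,yaw):
    best=None;j=telemetry.current_joints()
    for k in(-1,0,1):
        R_=q(down(yaw+k*np.pi));s=inverse_kinematics(p,R_)
        if s is not None:
            c=abs(s[5])+.3*abs(s[5]-j[5])
            if best is None or c<best[0]: best=(c,R_)
    return best[1]
E
python3 - <<'E'
from h import *
st()
for c in chunks('t3.png'): print(np.round(c[0],4),np.round(c[1],3),round(c[2],1),'orange',round(c[3],2),round(c[4],2))
for d in models.mark_of('chunk0','top'): print(np.round(d['at'],3),round(d['score'],2))
E
```

```text
t 13.12 p [0.509 0.314 0.391] F [ 0.4  0.2 -1. ] op 0.0596
[ 0.4888 -0.5066] [0.065 0.044] 55.8 orange 0.0 0.83
[ 0.2884 -0.3239] [0.038 0.063] 110.0 orange 0.0 0.61
[ 0.6463 -0.0305] [0.043 0.06 ] 114.7 orange 0.48 0.57
[ 0.4552 -0.1376] [0.062 0.037] 2.2 orange 0.44 0.53
[ 0.3741 -0.516 ] [0.064 0.044] 42.2 orange 0.0 0.52
[ 0.2744 -0.2046] [0.039 0.06 ] 169.6 orange 0.0 0.5
[ 0.5852 -0.2621] [0.062 0.037] 8.6 orange 0.51 0.48
[ 0.286 -0.324 -0.003] 0.81
[ 0.373 -0.516  0.003] 0.72
[ 0.274 -0.203 -0.   ] 0.71
[ 0.486 -0.506 -0.001] 0.67
[ 0.584 -0.259 -0.002] 0.66
[0.465 0.021 0.   ] 0.59
[ 0.65  -0.031  0.   ] 0.5
[ 0.452 -0.139  0.005] 0.49
```

View pics/t3.png

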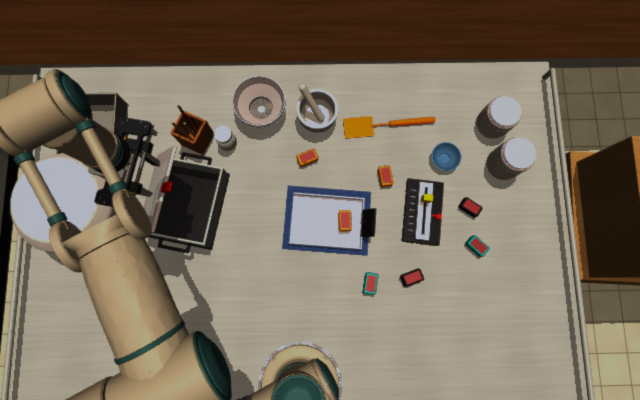

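```bash
cat >> h.py <<'E'
def pick_place(c,ang,slot):
    c=np.array([c[0],c[1],0]);o=None
    p=telemetry.current_ee_pos()
    if p[2]<.15: r.move_l([p[0],p[1],.16],vel=.3)
    gripper_to(.084,20)
    pp=c+.14*Z;o=yawnear(pp,np.radians(ang));r.move_to(pp,o)
    print('guard',r.move_l(c+.031*Z,o,vel=.15,guard=12));gripper_to(0.,20);st('grip')
    r.move_l(c+.14*Z,vel=.2);st('lift')
    d=tp(slot[0],slot[1]);o=yawnear(d+.14*Z,YT);r.move_to(d+.14*Z,o)
    print('guard',r.move_l(d+.0365*Z,o,vel=.12,guard=8));st('down')
    gripper_to(.074);r.move_l(d+.14*Z,vel=.2);st('done')
E
python3 - <<'E'
from h import *
r.move_l(np.array(telemetry.current_ee_pos())+np.array([0,0,.05]),vel=.3)
p=np.array([.6463,-.0305,.25]);r.move_to(p,yawnear(p,np.radians(111)))
pick_place((.647,-.0305),111,(.015,-.036))
for c in chunks('t4.png'): 
    if c[3]>.2: print(np.round(c[0],4),np.round(c[1],3),round(c[2],1),'orange',round(c[3],2),round(c[4],2))
E
```

```text
guard False
grip t 17.59 p [ 0.647 -0.03   0.032] F [-1.   0.9  3.7] op 0.0597
lift t 18.28 p [ 0.646 -0.03   0.139] F [-0.2 -0.4 -0.5] op 0.0599
guard True
down t 19.83 p [ 0.492 -0.073  0.035] F [-0.2 -0.3  3.2] op 0.06
done t 20.96 p [ 0.491 -0.073  0.139] F [ 0.2 -0.2 -0.4] op 0.0741
[ 0.5863 -0.2615] [0.064 0.038] 6.5 orange 0.53 0.65
[ 0.485  -0.0736] [0.056 0.027] 89.0 orange 0.47 0.47
[ 0.4542 -0.1473] [0.021 0.063] 174.6 orange 0.52 0.41
```

View pics/t4.png

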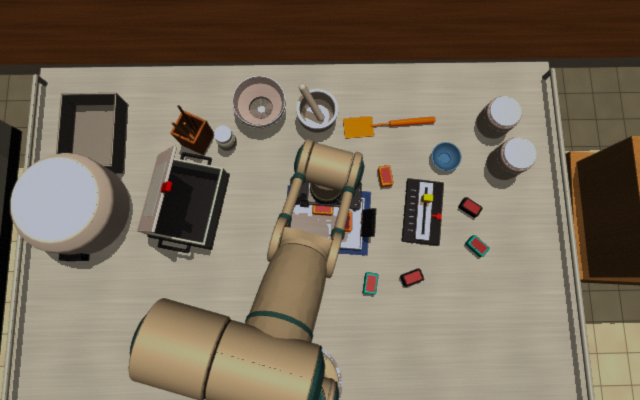

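Chunk A is on the tray at (322,210). Chunk B is still at (386,177).

```bash
python3 - <<'E'
from h import *
pick_place((.5857,-.2613),7.5,(.015,.036))
p=np.array([.36,-.33,.28]);r.move_to(p,yawnear(p,YT))
for c in chunks('t5.png'): 
    print(np.round(c[0],4),np.round(c[1],3),round(c[2],1),'orange',round(c[3],2),round(c[4],2))
for cam in('top','scene'):
  if cam=='scene': snap('scene','s5.png')
  for n in('tray','tray_grip','tray_lip'):
    for d in models.mark_of(n,cam)[:1]: print(cam,n,np.round(d['at'],4),round(d['score'],2))
im=cv2.imread('pics/t5.png');cv2.imwrite('pics/z5.png',cv2.resize(im[140:260,275:450],None,fx=4.5,fy=4.5,interpolation=cv2.INTER_CUBIC));st()
E
```

```text
guard False
grip t 24.86 p [ 0.586 -0.261  0.032] F [-0.6  0.2  3.3] op 0.0599
lift t 25.55 p [ 0.585 -0.261  0.139] F [-0.1 -0.5 -1.4] op 0.06
guard True
down t 28.17 p [ 0.419 -0.066  0.035] F [-0.9  0.7  3.7] op 0.0598
done t 29.29 p [ 0.42  -0.066  0.139] F [-1.  0.  0.] op 0.0737
[ 0.453  -0.1384] [0.035 0.065] 178.1 orange 0.46 0.75
[ 0.2749 -0.2036] [0.036 0.059] 168.3 orange 0.0 0.69
[ 0.4924 -0.0738] [0.062 0.041] 89.0 orange 0.44 0.55
[ 0.4206 -0.0679] [0.058 0.038] 89.0 orange 0.48 0.5
[ 0.2901 -0.3279] [0.038 0.054] 106.9 orange 0.0 0.48
top tray [ 0.4534 -0.0831 -0.0024] 0.66
top tray_grip [ 0.444  -0.2056  0.0489] 0.68
top tray_lip [0.4645 0.0182 0.0017] 0.56
scene tray [ 0.4552 -0.0847  0.0013] 0.92
scene tray_grip [ 0.6994  0.2137 -0.0014] 0.75
scene tray_lip [0.4647 0.024  0.0011] 0.88
 t 30.91 p [ 0.36 -0.33  0.28] F [0.3 0.5 0.3] op 0.0738
```

View pics/z5.png

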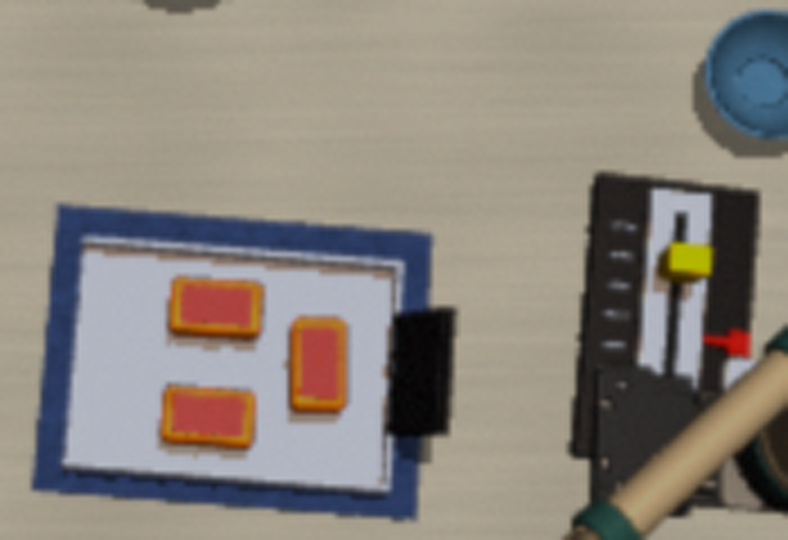

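View pics/s5.png

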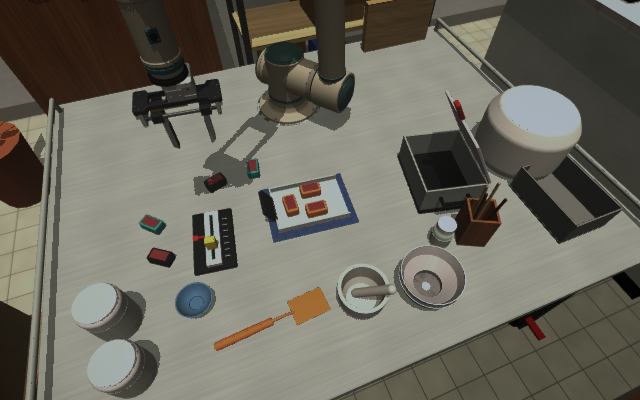

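All three chunks sit on the tray at (217,308), (209,416) and (319,363) in the zoom. Before gripping I'll check the whole carry and tip path with inverse kinematics.

```bash
cat >> h.py <<'E'
def traypose(lip,yaw,beta,sg=1,back=0.,dep=.003):
    f=np.array([np.cos(yaw),np.sin(yaw),0]);b=np.radians(beta)
    tx=np.cos(b)*f-np.sin(b)*Z;tz=np.cos(b)*Z+np.sin(b)*f
    g=np.array(lip)-.227*tx+.045*tz
    z=.5*tx-.866025*tz;x=sg*(.866025*tx+.5*tz)
    return g+(dep-.006-back)*z,q(np.column_stack([x,np.cross(z,x),z]))
LIP0=tp(.105,0)
def slip(d,z): return np.array([H[0],H[1],0])-d*u+z*Z
LV=lambda z:[LIP0+z*Z,YT,0]
PATH=[LV(0),LV(.05),LV(.13),[slip(.30,.13),YS,0],[slip(.22,.125),YS,0],[slip(.147,.122),YS,0]]
TIP=[[slip(.147,.122-.0003*b),YS,b] for b in range(10,51,10)]
E
python3 - <<'E'
from h import *
for sg in(1,-1):
    prev=None
    for l,y,b in [[LIP0+.08*Z,YT,0]]+PATH+TIP:
        p,o=traypose(l,y,b,sg);k=inverse_kinematics(p,o);print(sg,b,np.round(p,3),None if k is None else np.round(k,2))
E
```

```text
1 0 [ 0.443 -0.208  0.128] [-0.86  0.4   1.72  0.37  1.41 -2.47]
1 0 [ 0.443 -0.208  0.048] [-0.86  0.5   1.81  0.39  1.24 -2.54]
1 0 [ 0.443 -0.208  0.098] [-0.86  0.43  1.76  0.38  1.35 -2.5 ]
1 0 [ 0.443 -0.208  0.178] [-0.86  0.35  1.66  0.37  1.52 -2.43]
1 0 [ 0.419 -0.113  0.178] [-0.8   0.22  1.86  0.44  1.39 -2.31]
1 0 [ 0.435 -0.034  0.173] [-0.65  0.18  1.92  0.49  1.31 -2.2 ]
1 0 [0.45  0.037 0.17 ] [-0.49  0.17  1.96  0.53  1.23 -2.09]
1 10 [0.453 0.048 0.206] [-0.33  0.1   1.86  0.37  1.25 -1.82]
1 20 [0.457 0.066 0.239] [-0.15  0.07  1.76  0.18  1.31 -1.56]
1 30 [0.462 0.09  0.268] [ 0.04  0.1   1.64  0.    1.4  -1.32]
1 40 [0.468 0.119 0.293] [ 0.22  0.16  1.52 -0.16  1.54 -1.13]
1 50 [0.475 0.152 0.313] [ 0.38  0.24  1.4  -0.29  1.69 -0.99]
-1 0 [ 0.443 -0.208  0.128] [-0.86  0.4   1.72  0.37  1.41  0.67]
-1 0 [ 0.443 -0.208  0.048] [-0.86  0.5   1.81  0.39  1.24  0.6 ]
-1 0 [ 0.443 -0.208  0.098] [-0.86  0.43  1.76  0.38  1.35  0.65]
-1 0 [ 0.443 -0.208  0.178] [-0.86  0.35  1.66  0.37  1.52  0.71]
-1 0 [ 0.419 -0.113  0.178] [-0.8   0.22  1.86  0.44  1.39  0.83]
-1 0 [ 0.435 -0.034  0.173] [-0.65  0.18  1.92  0.49  1.31  0.94]
-1 0 [0.45  0.037 0.17 ] [-0.49  0.17  1.96  0.53  1.23  1.05]
-1 10 [0.453 0.048 0.206] [-0.33  0.1   1.86  0.37  1.25  1.32]
-1 20 [0.457 0.066 0.239] [-0.15  0.07  1.76  0.18  1.31  1.59]
-1 30 [0.462 0.09  0.268] [0.04 0.1  1.64 0.   1.4  1.82]
-1 40 [0.468 0.119 0.293] [ 0.22  0.16  1.52 -0.16  1.54  2.02]
-1 50 [0.475 0.152 0.313] [ 0.38  0.24  1.4  -0.29  1.69  2.15]
```

```bash
python3 - <<'E'
from h import *
gripper_to(.05,60)
p,o=traypose(LIP0,YT,0,-1,back=.09);r.move_to(p,o)
snap('wrist','w6.png')
p,o=traypose(LIP0,YT,0,-1);print(r.move_l(p,o,vel=.1,guard=12));st('at')
gripper_to(0,60);st('grip')
p,o=traypose(LIP0+.03*Z,YT,0,-1);r.move_l(p,o,vel=.05);r.hold(.3);st('lift');print(telemetry.current_torque())
snap('scene','s6.png');snap('top','t6.png')
for n in('tray_grip','tray_lip','tray'):
  for c in('scene','top'):
    for d in models.mark_of(n,c)[:1]: print(c,n,np.round(d['at'],4),round(d['score'],2))
im=cv2.imread('pics/s6.png');cv2.imwrite('pics/z6.png',cv2.resize(im[140:270,180:380],None,fx=4,fy=4,interpolation=cv2.INTER_CUBIC))
E
```

```text
False
at t 33.37 p [ 0.444 -0.208  0.048] F [-0.  -0.6  0.1] op 0.0501
grip t 34.04 p [ 0.443 -0.207  0.048] F [0.3 1.8 3.7] op 0.0121
lift t 35.09 p [ 0.443 -0.208  0.077] F [-0.3  1.  -3.9] op 0.0115
[-0.98887833  0.26887935  0.00571067]
scene tray_grip [ 0.4421 -0.209   0.0765] 0.77
scene tray_lip [0.4642 0.0201 0.0313] 0.92
top tray_lip [0.4616 0.017  0.0274] 0.96
scene tray [ 0.4551 -0.0858  0.0314] 0.67
top tray [ 0.4574 -0.0829  0.0279] 0.94
```

View pics/z6.png

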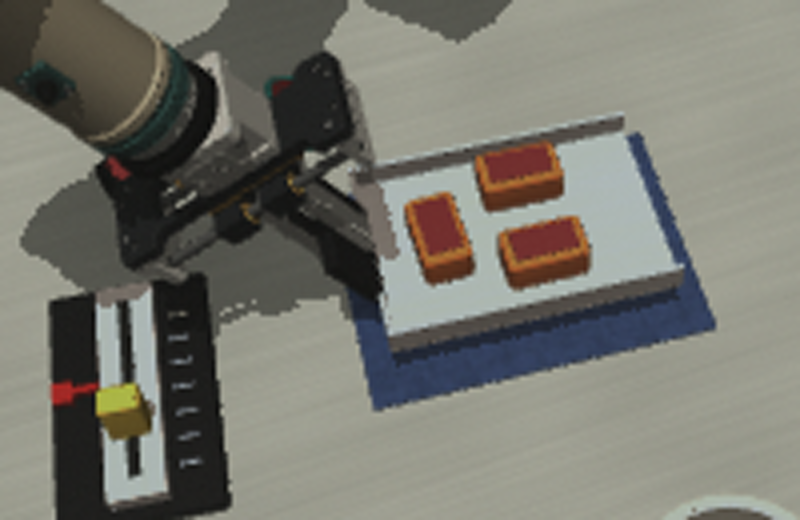

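View pics/w6.png

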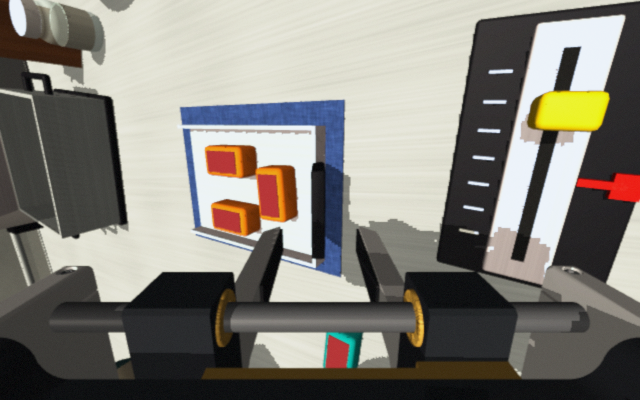

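The tray is lifted level: the network gives the lip at z≈0.03, the same as the body. Next I'll carry it over and tip it.

```bash
python3 - <<'E'
from h import *
for l,y,b in PATH[2:]:
    p,o=traypose(l,y,b,-1);r.move_l(p,o,vel=.12)
st('over');print(telemetry.current_torque())
snap('scene','s7.png')
for d in models.mark_of('tray_lip','scene')[:1]: print(np.round(d['at'],4),round(d['score'],2),PATH[-1][0])
im=cv2.imread('pics/s7.png');cv2.imwrite('pics/z7.png',cv2.resize(im[70:260,300:520],None,fx=3.2,fy=3.1,interpolation=cv2.INTER_CUBIC))
E
```

```text
over t 39.02 p [0.451 0.036 0.17 ] F [ 0.7  0.2 -5.2] op 0.0117
[-1.05681145  0.38006637 -0.02326366]
[0.4959 0.2613 0.1227] 0.77 [0.49793698 0.2604123  0.122     ]
```

View pics/z7.png

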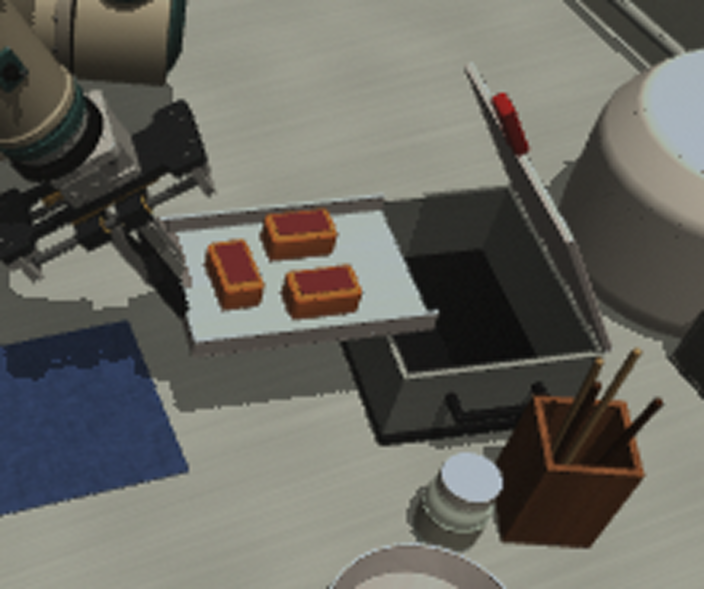

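The tray is level, its lip is just inside the steamer's front edge, and all three chunks are on it. Tipping now.

```bash
python3 - <<'E'
from h import *
for i,(l,y,b) in enumerate(TIP):
    p,o=traypose(l,y,b,-1);r.move_l(p,o,vel=.08)
    if b>=30: st(b)
r.hold(.5);st('held')
snap('scene','s8.png');snap('top','t8.png')
a=cv2.imread('pics/s8.png')[70:260,340:520];b=cv2.imread('pics/t8.png')[130:260,130:310]
cv2.imwrite('pics/z8.png',np.hstack([cv2.resize(a,(400,420)),cv2.resize(b,(400,420))]))
E
```

```text
30 t 40.99 p [0.461 0.09  0.267] F [-0.5 -1.  -4.3] op 0.0117
40 t 41.62 p [0.467 0.118 0.293] F [-0.  -0.7 -4.9] op 0.0116
50 t 42.27 p [0.475 0.152 0.313] F [-0.8 -0.3 -3.8] op 0.0118
held t 42.77 p [0.475 0.152 0.313] F [ 0.3 -0.5 -2.3] op 0.0118
```

View pics/z8.png

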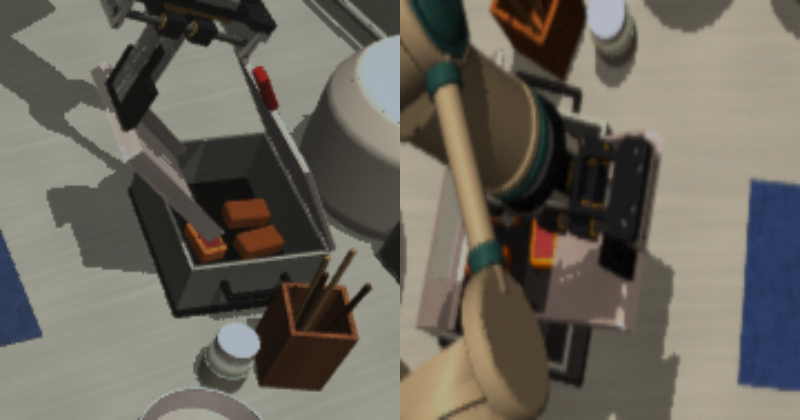

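```bash
python3 - <<'E'
from h import *
l,y,b=TIP[-1]
p,o=traypose(l+.05*Z,y,b,-1);r.move_l(p,o,vel=.08);r.hold(.3);st()
p,o=traypose(slip(.23,.17),y,b,-1);r.move_l(p,o,vel=.12);r.hold(.2);st()
snap('scene','s9.png');snap('top','t9.png')
a=cv2.imread('pics/s9.png')[70:260,340:520];b=cv2.imread('pics/t9.png')[130:260,130:310]
cv2.imwrite('pics/z9.png',np.hstack([cv2.resize(a,(400,420)),cv2.resize(b,(400,420))]))
E
```

```text
t 43.94 p [0.475 0.152 0.362] F [-0.2  0.1 -2.8] op 0.0115
 t 44.99 p [0.458 0.072 0.375] F [-0.1 -0.  -2.8] op 0.0116
```

View pics/z9.png

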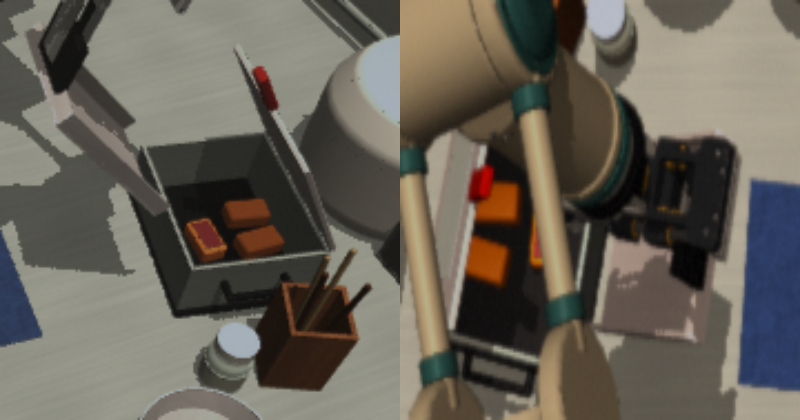

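All three chunks lie in the steamer and the tray is empty. I'll put the tray back on its mat.

```bash
python3 - <<'E'
from h import *
for b in(35,20,0):
    p,o=traypose(slip(.26+.04*(50-b)/50,.16),YS,b,-1);r.move_l(p,o,vel=.2)
for z,vel in((.13,.15),(.03,.15),(.0,.04)):
    p,o=traypose(LIP0+z*Z,YT,0,-1);g=r.move_l(p,o,vel=vel,guard=10 if z==0 else None)
print(g);st('down')
gripper_to(.05);r.hold(.2);p,o=traypose(LIP0,YT,0,-1,back=.10);r.move_l(p,o,vel=.15);st('up')
p=np.array([.33,-.02,.40]);r.move_to(p,yawnear(p,YS))
snap('scene','s10.png');snap('top','t10.png')
for n in('tray_grip','tray_lip','tray'):
  for c in('scene','top'):
    for d in models.mark_of(n,c)[:1]: print(c,n,np.round(d['at'],4),round(d['score'],2))
im=cv2.imread('pics/t10.png');cv2.imwrite('pics/z10.png',cv2.resize(im[140:260,130:390],None,fx=3,fy=3,interpolation=cv2.INTER_CUBIC))
E
```

```text
True
down t 49.19 p [ 0.443 -0.208  0.048] F [ 0.4 -1.   5. ] op 0.0115
up t 50.97 p [ 0.438 -0.257  0.134] F [-1.2  0.4 -0.7] op 0.0499
scene tray_grip [ 0.441  -0.2083  0.0466] 0.55
top tray_grip [ 0.443  -0.2066  0.0509] 0.86
scene tray_lip [0.4639 0.0208 0.0039] 0.61
top tray_lip [0.4621 0.0172 0.0018] 0.74
scene tray [ 0.4538 -0.0862 -0.0042] 0.97
top tray [ 0.4559 -0.0804 -0.0043] 0.98
```

View pics/z10.png

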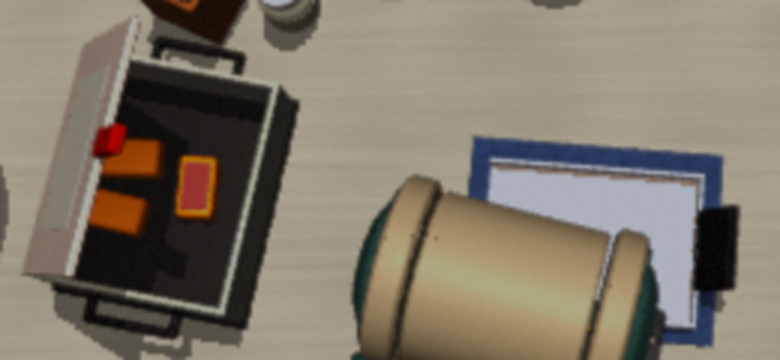

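View pics/s10.png

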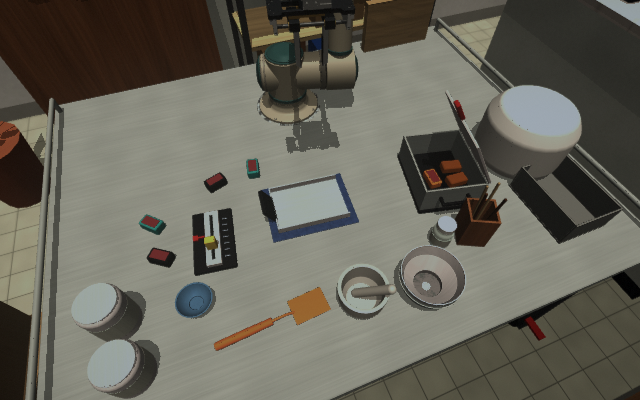

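The tray lies flat on its mat with its pose unchanged. Now I'll shut the lid.

```bash
python3 - <<'E'
from h import *
gripper_to(.06,25)
p,o=lidpose(60,35,.10);r.move_to(p+.04*Z,o);r.move_l(p,o,vel=.2)
p,o=lidpose(60,35);print(r.move_l(p,o,vel=.12,guard=12));gripper_to(0.,25);st('grip')
for th in (54,48,42,36,30,24,18,12,6,2):
    p,o=lidpose(th,35);r.move_l(p,o,vel=.12)
st(2)
p,o=lidpose(-1,35);print(r.move_l(p,o,vel=.03,guard=20));st('shut')
gripper_to(.06);st('rel')
p,o=lidpose(0,35,.10);r.move_l(p,o,vel=.15)
p,o=lidpose(0,35,.10);r.move_l(p+.12*Z,o,vel=.25)
# press down on lid front with closed fingers
gripper_to(0.,20)
c=slip(.165,.0);o=yawnear(c+.2*Z,YS+np.pi/2);r.move_to(c+.2*Z,o);r.move_l(c+.145*Z,o,vel=.15)
print(r.move_l(c+.128*Z,o,vel=.03,guard=15));st('press')
r.move_l(c+.2*Z,vel=.2)
p=np.array([.33,-.1,.35]);r.move_to(p,yawnear(p,YS))
snap('scene','s11.png');snap('top','t11.png');st()
for c in('scene','top'):
  for d in models.mark_of('lid_tab',c)[:1]: print(c,np.round(d['at'],4),round(d['score'],2))
  for d in models.mark_of('heat_top',c)[:1]: print(c,np.round(d['at'],4),round(d['score'],2))
a=cv2.imread('pics/s11.png')[70:260,340:520];b=cv2.imread('pics/t11.png')[130:260,130:310]
cv2.imwrite('pics/z11.png',np.hstack([cv2.resize(a,(400,420)),cv2.resize(b,(400,420))]))
E
```

```text
False
grip t 56.55 p [0.507 0.306 0.293] F [-1.4  0.3  1.5] op 0.0235
2 t 59.9 p [0.483 0.194 0.117] F [-1.9  6.9 -1.9] op 0.0238
True
shut t 60.21 p [0.483 0.193 0.112] F [-2.2 -1.   4.1] op 0.0241
rel t 60.94 p [0.481 0.194 0.111] F [ 0.1  0.4 -0.3] op 0.0601
True
press t 65.43 p [0.495 0.243 0.134] F [-0.8 -0.7  6.2] op 0.0003
 t 67.53 p [ 0.33  -0.1    0.349] F [-0.5  0.1  0.5] op 0.0003
scene [0.4842 0.1991 0.106 ] 0.59
scene [ 0.5126 -0.3756  0.0674] 0.73
top [0.4824 0.1966 0.1047] 0.85
top [ 0.5088 -0.3696  0.0674] 0.67
```

View pics/z11.png

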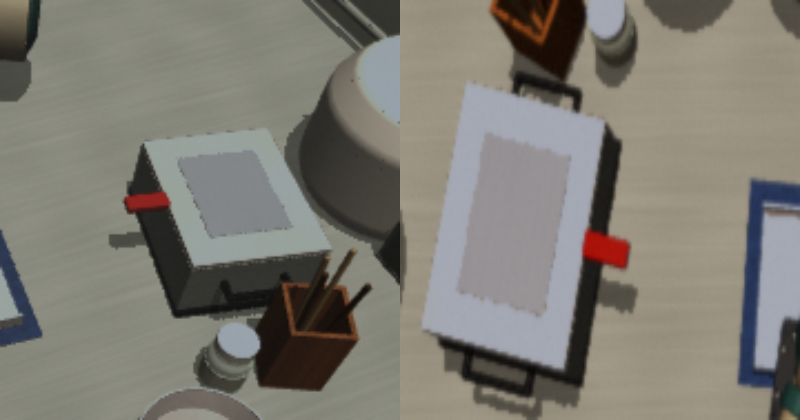

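The lid is shut flush: the press met contact at z≈0.109. Now a close look at the slider.

```bash
python3 - <<'E'
from h import *
gripper_to(.05,15)
p=np.array([.49,-.375,.25]);o=yawnear(p,np.radians(172.2));r.move_to(p,o)
c=vision.get_calibration('wrist');snap('wrist','w12.png');st()
import json;json.dump({k:(list(map(float,x)) if hasattr(x,'__len__') else float(x)) for k,x in c.items()},open('c12.json','w'))
print(c)
for n in('heat_top','pointer'):
  for d in models.mark_of(n,'wrist')[:2]: print(n,np.round(d['at'],4),round(d['score'],2))
E
```

```text
t 70.35 p [ 0.49  -0.375  0.251] F [-0.4 -0.1  1.3] op 0.0502
{'fx': 281.63338971635017, 'fy': 281.63338971635017, 'cx': 319.11513397917685, 'cy': 200.2222423421091, 'position': array([ 0.50027797, -0.29889179,  0.40374529]), 'orientation': array([ 0.133147  ,  0.98876229, -0.0673836 , -0.00896981])}
heat_top [ 0.5147 -0.3757  0.064 ] 0.73
```

View pics/w12.png

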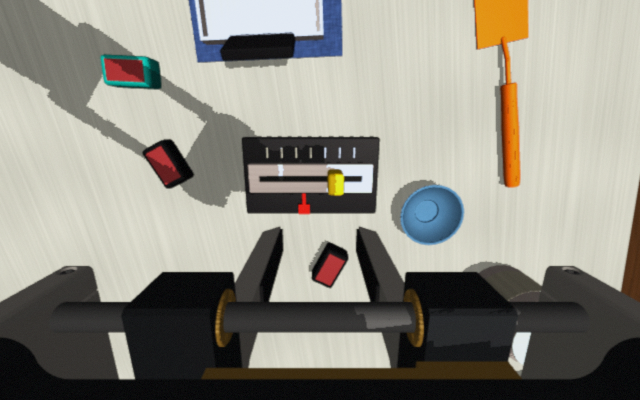

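```bash
python3 - <<'E'
import cv2
im=cv2.imread('pics/w12.png');cv2.imwrite('pics/z12.png',cv2.resize(im[130:220,236:386],None,fx=5,fy=5,interpolation=cv2.INTER_CUBIC))
E
```

```text
(no output)
```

View pics/z12.png

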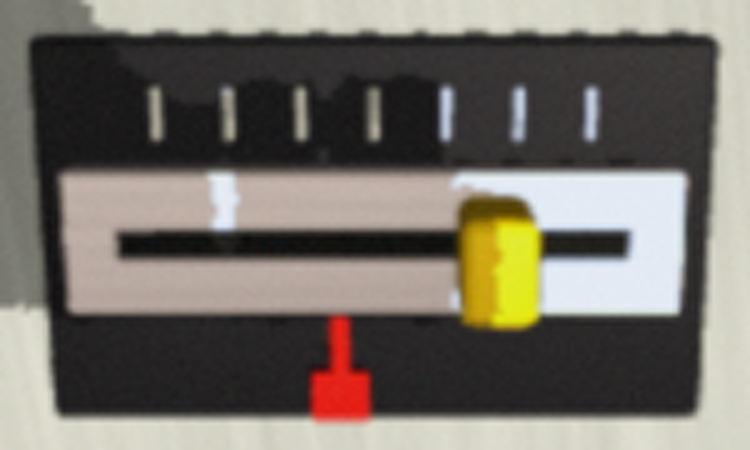

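```bash
python3 - <<'E'
from h import *
import json
c=json.load(open('c12.json'));P=lambda x,y,z:ray((x/5+236,y/5+130),z,'wrist',c)
s=P(500,273,.066);t=P(340,318,.018);t2=P(340,395,.018)
a=P(118,244,.026);b=P(630,244,.026)
ww=(a-b)/np.linalg.norm(a-b);print('slider',s,'tip',t,t2,'slot',a,b,np.linalg.norm(a-b),'yaw',np.degrees(np.arctan2(ww[1],ww[0])))
w=np.array([np.cos(np.radians(172.2)),np.sin(np.radians(172.2)),0])
print('travel',(t-s)@w,(t2-s)@w,'ctr from slot mid',(s-(a+b)/2)@w)
ticks=[P(x,112,.013) for x in(155,228,300,373,445,517,590)];print([round(float((k-s)@w),4) for k in ticks])
# top camera same
cc=vision.get_calibration('top');Q=lambda x,y,z:ray((x/4.5+275,y/4.5+140),z,'top',cc)
print('top',(Q(705,340,.018)-Q(690,262,.066))@w)
E
```

```text
slider [ 0.51096407 -0.37382902  0.066     ] tip [ 0.4661876  -0.39123185  0.018     ] [ 0.46278502 -0.41370647  0.018     ] slot [ 0.4100776  -0.36056829  0.026     ] [ 0.54829345 -0.37949658  0.026     ] 0.13950592054607291 yaw 172.20200385559
travel 0.04200035204042239 0.04232130157629888 ctr from slot mid -0.03199977691884599
[0.0923, 0.0722, 0.0524, 0.0324, 0.0126, -0.0072, -0.0273]
top 0.040303488543000476
```

```bash
python3 - <<'E'
from h import *
w=np.array([np.cos(np.radians(172.2)),np.sin(np.radians(172.2)),0])
s=np.array([.511,-.3738,0]);o=yawnear(s+.15*Z,np.radians(172.2));r.move_to(s+.14*Z,o)
print(r.move_l(s+.062*Z,o,vel=.1,guard=10));gripper_to(0,15);st('grip')
r.move_l(s+.0415*w+.062*Z,o,vel=.05);st('slid');r.hold(.2)
gripper_to(.05);r.move_l(s+.0415*w+.14*Z,vel=.15)
p=np.array([.49,-.375,.25]);r.move_to(p,yawnear(p,np.radians(172.2)))
c=vision.get_calibration('wrist');snap('wrist','w13.png');st()
import json;json.dump({k:(list(map(float,x)) if hasattr(x,'__len__') else float(x)) for k,x in c.items()},open('c12.json','w'))
im=cv2.imread('pics/w13.png');cv2.imwrite('pics/z13.png',cv2.resize(im[130:220,236:386],None,fx=5,fy=5,interpolation=cv2.INTER_CUBIC))
E
```

```text
False
grip t 72.48 p [ 0.511 -0.374  0.062] F [-0.6  0.3  2.5] op 0.02
slid t 73.47 p [ 0.469 -0.368  0.062] F [-2.4  1.   5.6] op 0.0196
 t 75.57 p [ 0.489 -0.374  0.248] F [-0.1  0.7 -0.8] op 0.0503
```

View pics/z13.png

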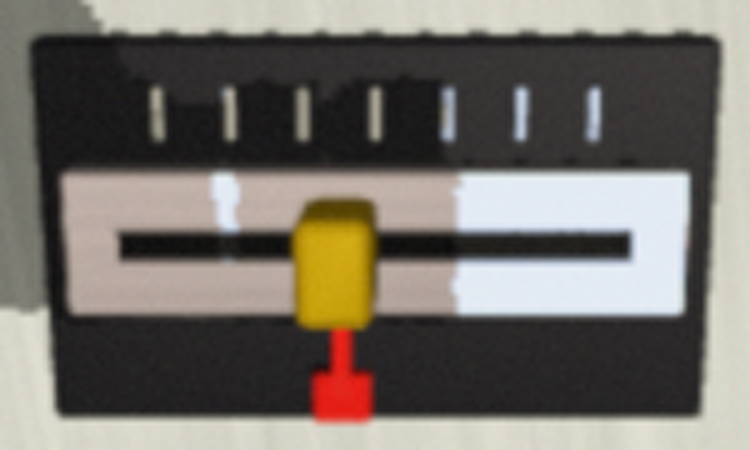

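```bash
python3 - <<'E'
from h import *
import json
c=json.load(open('c12.json'));P=lambda x,y,z:ray((x/5+236,y/5+130),z,'wrist',c)
w=np.array([np.cos(np.radians(172.2)),np.sin(np.radians(172.2)),0])
print('remaining',(P(342,330,.018)-P(335,273,.066))@w,(P(342,395,.018)-P(335,273,.066))@w)
p=np.array([.33,-.05,.35]);r.move_to(p,yawnear(p,YS));r.hold(.3)
snap('scene','s14.png');im=snap('top','t14.png')
cv2.imwrite('pics/z14.png',cv2.resize(im[140:260,275:450,::-1],None,fx=4.5,fy=4.5,interpolation=cv2.INTER_CUBIC))
for cc in('scene','top'):
  for n in('lid_tab','heat_top','tray','mortar','bowls','dish','spice_jar','spatula','chopsticks'):
    for d in models.mark_of(n,cc)[:1]: print(cc,n,np.round(d['at'],4),round(d['score'],2))
st()
E
```

```text
remaining 0.0011284704764666586 0.0013862896022528628
scene lid_tab [0.4856 0.1985 0.1065] 0.96
scene heat_top [ 0.4692 -0.3683  0.0712] 0.73
scene tray [ 4.543e-01 -8.440e-02  3.000e-04] 0.62
scene mortar [ 0.7139  0.3041 -0.0029] 0.73
scene bowls [0.8046 0.1137 0.0023] 0.79
scene dish [ 0.6409 -0.4479 -0.0035] 0.58
scene spice_jar [ 0.701   0.2142 -0.0034] 0.61
scene spatula [ 0.752  -0.2824  0.0053] 0.61
scene chopsticks [ 0.7137  0.3057 -0.0009] 0.78
top lid_tab [0.4811 0.1975 0.1016] 0.56
top heat_top [ 0.4702 -0.3618  0.068 ] 0.68
top tray [ 0.4538 -0.0812 -0.0043] 0.63
top mortar [ 0.7525 -0.2828 -0.0041] 0.69
top bowls [8.060e-01 1.088e-01 4.000e-04] 0.91
top dish [ 0.6423 -0.4443  0.0063] 0.61
top spice_jar [0.7013 0.2145 0.0014] 0.61
top spatula [ 0.7515 -0.2822 -0.0022] 0.63
top chopsticks [ 0.7118  0.3035 -0.0028] 0.56
 t 78.65 p [ 0.33 -0.05  0.35] F [ 0.1 -0.9 -0. ] op 0.0499
```

View pics/z14.png

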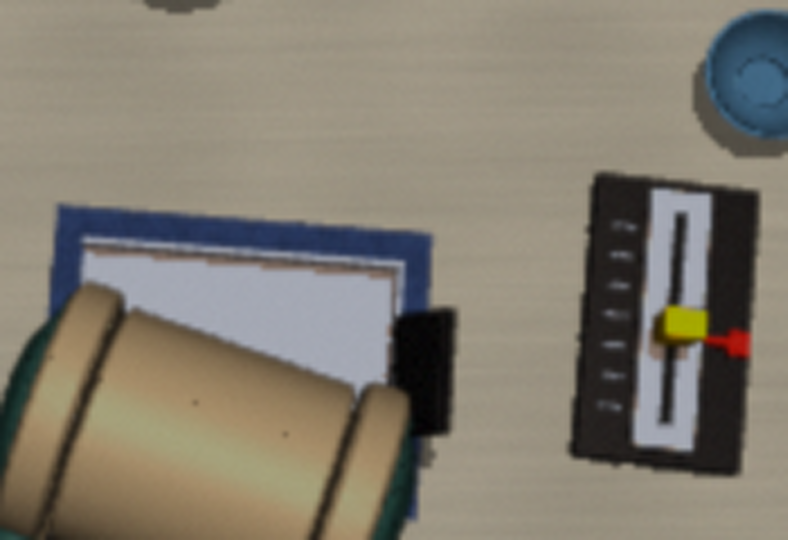

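View pics/s14.png

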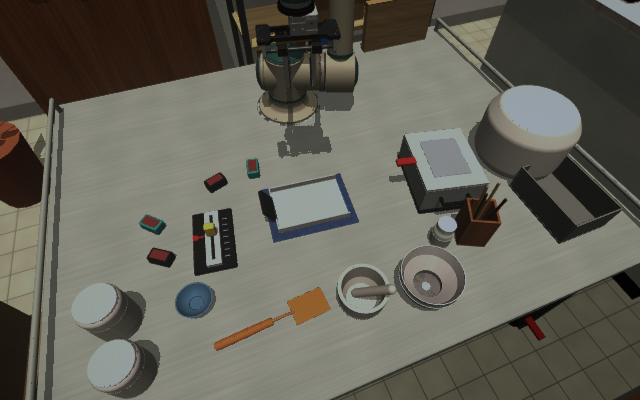

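```bash
python3 - <<'E'
from h import *
im=cv2.cvtColor(cv2.imread('pics/t14.png'),cv2.COLOR_BGR2HSV)
w=np.array([np.cos(np.radians(172.2)),np.sin(np.radians(172.2)),0]);c=vision.get_calibration('top')
sub=lambda m:(m.__setitem__((slice(None),slice(0,400)),0),m.__setitem__((slice(None),slice(450,None)),0),m)[-1]
y=sub(cv2.inRange(im,(22,150,150),(35,255,255)));rd=sub(cv2.inRange(im,(0,180,120),(8,255,255)));
for m in(y,rd): m[:180]=0;m[240:]=0
Y=np.argwhere(y).mean(0)[::-1];D=np.argwhere(rd).mean(0)[::-1];print(Y,D)
print((ray(D,.018,'top',c)-ray(Y,.066,'top',c))@w)
E
```

```text
[426.76923077 211.17307692] [437.53846154 215.80769231]
0.0012145059893892644
```

Both cameras put the grip about 1.2 mm short of the pointer, so I'll nudge it along.

```bash
python3 - <<'E'
from h import *
w=np.array([np.cos(np.radians(172.2)),np.sin(np.radians(172.2)),0])
s=np.array([.511,-.3738,0])+.0415*w;o=yawnear(s+.15*Z,np.radians(172.2));r.move_to(s+.14*Z,o)
print(r.move_l(s+.062*Z,o,vel=.1,guard=10));gripper_to(0,15)
r.move_l(s+.0014*w+.062*Z,o,vel=.02);r.hold(.2);st('slid')
gripper_to(.05);r.move_l(s+.14*Z,vel=.15)
p=np.array([.33,-.05,.35]);r.move_to(p,yawnear(p,YS));r.hold(.3)
im=cv2.cvtColor(snap('top','t15.png'),cv2.COLOR_RGB2HSV);c=vision.get_calibration('top')
o=[]
for lo,hi in(((22,150,150),(35,255,255)),((0,180,120),(8,255,255))):
    m=cv2.inRange(im,lo,hi);m[:,:400]=0;m[:,450:]=0;m[:180]=0;m[240:]=0;o.append(np.argwhere(m).mean(0)[::-1])
print((ray(o[1],.018,'top',c)-ray(o[0],.066,'top',c))@w);st()
r.sign_off()
E
```

```text
False
slid t 82.4 p [ 0.469 -0.368  0.062] F [1.8 1.1 1.8] op 0.02
0.0003027156465934284
 t 85.86 p [ 0.33 -0.05  0.35] F [-1.  -0.4 -1.2] op 0.0499
the job is handed in; nothing more can be done
```

The job is done and handed in at about 86 s of robot time; no verdict was reported.

- **Lid raised:** I raised it by its tab and let go. It stood by itself at about 60–61° in both cameras.
- **Chunks gathered:** Only two orange strays were there. One was knocked aside during the run, so I located it again before picking it up. I left the black and turquoise look-alikes alone.
- **Tipping:** I carried the tray level and tipped it to 50°. All three chunks were seen lying in the steamer, and the tray was empty.
- **Tray returned:** It is back flat on its mat, within a few millimetres of where it started.
- **Lid shut:** I shut the lid and pressed it down. Contact came at 109 mm, against a lid top of 108 mm.
- **Heat slider:** I moved it last. It stopped about 1.2 mm short, so I nudged it on; the top camera then measured 0.3 mm from the pointer.

In the last full check, five of the six bystanders (all but the mortar) were found where they started, within a few millimetres. The networks mistook the chopstick holder and the spatula for the mortar, so I checked that one only by eye, and it looked unmoved.

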